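# Latch the sample carriage of a photometer and take the reading

### The job

On the photometer, push the sprung carriage that carries the tall vial fully home against its stop, then back off and let it spring back by itself until the stop pin latches it at its middle position; then press the read key fully down and let it go. Do it all by pushing with the fingers: grasp and lift nothing, leave the carriage with the short vial out, do not disturb the other glassware and tools, and finish clear of everything.

Things in the scene. Friction and masses are not known exactly. Their poses are not given: they have to be found in the camera images.
- photometer: White two-lane bench photometer, fixed to the table. Base 260 x 250 x 25 mm; origin on the table surface, 120 mm behind the base's front edge, midway between the lanes; +x points away from the robot along the lanes, +y to the left lane. Lanes at y = +65 mm (left) and y = -65 mm (right). Housing up to 70 mm high in the middle and at the back; a stop-pin bridge over each lane.
- carriage_left (a joint): Travel of the left sample carriage along the photometer's +x (away from the robot): 0 = fully out, where its spring rests it; 0.03 = the latched middle position; 0.06 = fully home against its stop. The return spring pushes it out with about 2 N at 0, 5 N at 0.03 and 8 N at 0.06; it is damped (about 40 N per m/s), so it takes about half a second to come back.
- plate_left (a point): Centre of the front face (facing the robot) of the left carriage's aluminium push plate: an upright plate 40 wide, 48 high, 10 thick (mm); its lower edge is 27 mm and its top edge 75 mm above the table, this point 51 mm above it. It moves with the carriage; axes as the photometer's: push along +x. When the carriage is home the plate stands over the photometer's 25 mm high base, so keep the fingertips at least 35 mm above the table.
- well_left (a point): Middle of the floor of the square vial well on the left carriage (inside 27 x 27 mm, rim 52 mm above the table), 150 mm behind the plate's front face; a vial stands in it and rides along.
- pin_left (a joint): Drop of the left steel stop pin (round head 16 mm wide, top 80 mm above the table when up), standing on its bridge 50 mm in front of the photometer's origin, over the carriage bar: 0 = up, riding on the bar; 0.01 = dropped in the bar's slot. It drops by itself once the carriage is past 0.03, then stops the returning carriage at 0.03. It needs no touching.
- carriage_right (a joint): Travel of the right sample carriage along the photometer's +x (away from the robot): 0 = fully out, where its spring rests it; 0.03 = the latched middle position; 0.06 = fully home against its stop. The return spring pushes it out with about 2 N at 0, 5 N at 0.03 and 8 N at 0.06; it is damped (about 40 N per m/s), so it takes about half a second to come back.
- plate_right (a point): Centre of the front face (facing the robot) of the right carriage's aluminium push plate: an upright plate 40 wide, 48 high, 10 thick (mm); its lower edge is 27 mm and its top edge 75 mm above the table, this point 51 mm above it. It moves with the carriage; axes as the photometer's: push along +x. When the carriage is home the plate stands over the photometer's 25 mm high base, so keep the fingertips at least 35 mm above the table.
- well_right (a point): Middle of the floor of the square vial well on the right carriage (inside 27 x 27 mm, rim 52 mm above the table), 150 mm behind the plate's front face; a vial stands in it and rides along.
- pin_right (a joint): Drop of the right steel stop pin (round head 16 mm wide, top 80 mm above the table when up), standing on its bridge 50 mm in front of the photometer's origin, over the carriage bar: 0 = up, riding on the bar; 0.01 = dropped in the bar's slot. It drops by itself once the carriage is past 0.03, then stops the returning carriage at 0.03. It needs no touching.
- read_key_top (a point): Centre of the top of the round grey read key (26 mm across) in its black collar on the photometer's base, between the lanes, 45 mm in front of the photometer's origin, 47 mm above the table; pressed straight down.
- read_key (a joint): Travel of the read key: 0 = up, 0.006 = fully down (about 5 N); springs back up.
- tall_vial_mid (a point): Centre of the tall round capped amber glass vial, 25 mm across, 85 mm tall, standing loose in the well of one of the two carriages (which one varies); top about 116 mm above the table.
- short_vial_mid (a point): Centre of the short round capped amber glass vial, 25 mm across, 45 mm tall, standing loose in the well of the other carriage.
- cuvette: Small square glass cuvette with a white cap, 14 x 14 x 51 mm, standing loose on the photometer's base between the two push plates; origin at the centre of its underside.
- scoop: Steel laboratory scoop, 160 mm long, 6 mm thick, lying loose on the table at the left; origin near its middle.
- beaker: Empty glass beaker 68 mm across, 85 mm high, loose, right of the photometer; origin under its centre.
- reagent: Amber glass jar with white cap, 52 mm across, 90 mm high, loose, left of the photometer; origin under its centre.
- foil_jar_a: Foil-capped glass jar, 63 mm across, 78 mm high, loose, near the balance at the right; origin under its centre.
- foil_jar_b: Another foil-capped jar of the same size, behind it.
There are look-alikes about, which are no part of the job. What is shaped like the part that bears short_vial_mid but brown or purple is not meant. Leave any blue or green look-alike of the part that bears tall_vial_mid alone.

How it is judged:
On the way, in this order (a step that is already met when the one before it is completed fails the run):
1. the tall vial's carriage is pushed fully home (travel above 55 mm) (((horizontal distance between tall_vial_mid and well_left below 0.02 m and value of joint carriage_left above 0.055 m) or (horizontal distance between tall_vial_mid and well_right below 0.02 m and value of joint carriage_right above 0.055 m))), for 0.1 s.
2. released, it has come back and is latched at its middle position (((horizontal distance between tall_vial_mid and well_left below 0.02 m and value of joint carriage_left between 0.026 and 0.034 m and value of joint pin_left above 0.007 m and contact force between carriage_left and the fingers below 0.1 N) or (horizontal distance between tall_vial_mid and well_right below 0.02 m and value of joint carriage_right between 0.026 and 0.034 m and value of joint pin_right above 0.007 m and contact force between carriage_right and the fingers below 0.1 N))), for 0.2 s.
3. the read key is pressed down (value of joint read_key above 0.0045 m and ((horizontal distance between tall_vial_mid and well_left below 0.02 m and value of joint carriage_left between 0.026 and 0.034 m and value of joint pin_left above 0.007 m) or (horizontal distance between tall_vial_mid and well_right below 0.02 m and value of joint carriage_right between 0.026 and 0.034 m and value of joint pin_right above 0.007 m))), for 0.05 s.
At the end, for the whole second after the job is handed in: Tall vial's carriage rests at mid travel (26 to 34 mm), its stop pin dropped over 7 mm, the vial upright in its well; the other carriage out (under 6 mm), pin up, short vial upright in place; read key up; no bystander moved over 30 mm (((horizontal distance between tall_vial_mid and well_left below 0.02 m and value of joint carriage_left between 0.026 and 0.034 m and value of joint pin_left above 0.007 m and value of joint carriage_right below 0.006 m and value of joint pin_right below 0.003 m) or (horizontal distance between tall_vial_mid and well_right below 0.02 m and value of joint carriage_right between 0.026 and 0.034 m and value of joint pin_right above 0.007 m and value of joint carriage_left below 0.006 m and value of joint pin_left below 0.003 m)) and value of joint read_key below 0.002 m and angle between each of tall_vial_mid, short_vial_mid's own z axis and vertical below 0.25 rad and height (world z) of tall_vial_mid below 0.08 m and height (world z) of short_vial_mid below 0.06 m and linear speed of tall_vial below 0.03 m/s and distance of each of cuvette, scoop, beaker, reagent, foil_jar_a, foil_jar_b from where it was at the start of the episode below 0.03 m); the robot touches nothing.
It fails at once if the carriage with the short vial is pushed ((horizontal distance between tall_vial_mid and well_left below 0.02 m and value of joint carriage_right above 0.01 m) or (horizontal distance between tall_vial_mid and well_right below 0.02 m and value of joint carriage_left above 0.01 m)).
It fails at once if the tall vial is lifted or tipped (height (world z) of tall_vial_mid above 0.0855 m or angle between tall_vial_mid's own z axis and vertical above 0.4 rad).
It fails at once if the short vial is lifted or tipped (height (world z) of short_vial_mid above 0.0655 m or angle between short_vial_mid's own z axis and vertical above 0.4 rad).
It fails at once if the short vial is moved from its place (distance of short_vial_mid from where it was at the start of the episode above 0.015 m).
It fails at once if a bystander (cuvette, scoop, beaker, jar) is moved more than 30 mm or lifted (distance of any of cuvette, scoop, beaker, reagent, foil_jar_a, foil_jar_b from where it was at the start of the episode above 0.03 m).
It also fails if it takes over 48 s, if anything falls off the work surface, if the arm or the gripper's body presses on something with over 40 N, if the wrist force passes 120 N, or if a joint passes its speed limit or range.

### The arm

A 6-joint arm with a two-finger parallel gripper is mounted at the origin on the work surface. World frame = base frame: x ahead of the robot, y to its left, z up, the work surface at z = 0. Lengths are in m, angles in rad, forces in N, time in s.
With the tool pointing down it reaches from about 0.375 to 0.9 m from the base axis. Payload 3.1 kg.
Tool frame: the origin (TCP) lies at the centre of the arm's flange, where the gripper is bolted on; the fingertips stand 182 mm ahead of it and the grasp point (between the pads) lies 164 mm ahead of it; z points along the fingers, y is the line along which they close (so a half turn about z gives the same grasp; the last joint's range is limited). The gripper opens to 87 mm and grips with 3 to 60 N. Pads are 19 mm wide; open, the fingers measure 117 mm over their backs; the gripper's body (75 mm by 190 mm) begins 51 mm behind the grasp point.
Start: joints at [-1.526, 0.527, 1.433, -0, 1.181, -0.178], TCP at [0.138, -0.61, 0.405] pointing down, gripper open.
Joint ranges: [-3.08, 3.08], [-0.75, 2.2], [0.22, 2.44], [-1.43, 4.57], [0, 2.65], [-2.85, 2.85]. Speed limits (rad/s): [2.79, 2.79, 3.14, 3.14, 3.14, 3.14].

### API

Orientations are given as a unit quaternion [x, y, z, w].
In Python, from rig import * gives the robot as it stands.
- The arm moves only by the tool move_arm, never from a script. Its argument "commands" is a list that holds one entry, the list of rows, each a list of 6 numbers: the shift along the tool's x, y, z in units of 40 mm (1.0 is 40 mm), then the turn, a rotation vector about the tool's x, y, z in rad. A call has 1 to 12 rows; each row is the pose to reach, as a shift and turn from the pose commanded when the call began, along the tool's axes at that moment; what a row does not reach only later rows make up. A row lasts 1/8 s, in which the tool goes at most 62.5 mm and 10.7 degrees, less where a joint would pass 70% of its speed; a pose out of reach is approached as far as the arm can. A call with a gripper value outside its range is refused whole. "claw" is the closure, from -1 (fully open) to 1 (shut), so that 0 is half open, set as the call begins (left out, the last holds). The fingers move at their own pace and stop on an object; "squeeze" is the grip in N (left out, the last holds). Time passes only in rows, so rows that repeat a pose let the fingers close. It gives the time, the measured TCP pose, the force, the opening and the grip force at its end, in the units of the state.
- get_obs(): the state, without advancing time (a new reading comes with each control period).
- camera(name): name is "scene" or "side" or "wrist"; returns a dict with "pixels" (420x560x3 uint8, blue, green, red), "range_z" (420x560 float32, m along the optical axis (not along the pixel's ray), 0 where there is no reading), "camera_matrix" (3x3 intrinsics, pixels), "extrinsics" (4x4, takes a point from world to camera coordinates). Camera axes: x right, y up, looking along -z (the intrinsics and any distortion apply to the point x, -y, -z); pixel columns grow to the right and rows downward; lengths in m; the calibration is good to about 2 mm. A picture is of the moment at which its call begins.
- hand_in(): hands the job in; it is judged then, once.
The state is a dict: "time": time; "q": joint angles; "joint_velocities": joint speeds; "joint_torque": joint torques, N m; "position": TCP position; "tool_rot": TCP orientation; "ft_force": force on the tool from outside, world axes, zero at the start; "moment": the same for the moment, N m; "grip_width": finger opening in m; "grip_force": force on a finger pad.
Only numpy, scipy, OpenCV 4.12 (cv2) and the standard library are available. Lean on these libraries where they do the work, as an engineer would, in place of code of your own. Each camera call takes 0.05 s, during which the arm holds its last target. There are 200 camera calls.

## Working session

There is one attempt and no reset: what is moved stays moved. The work goes in short steps, Python scripts to look and compute and a tool call to move; the robot and the scene stay as the last step left them, time stands still between calls to the robot, and variables do not carry over. Pictures are saved under pics/ and viewed, at most 10 in all, crops included, and the job is handed in when it is done.

Besides the shell and the picture viewer there is one more tool, called in YAML: its name, and indented under it one key for each argument. move_arm: Moves the arm, as the interface text tells. Its arguments: {"type":"object","properties":{"commands":{"type":"array","items":{"type":"array","items":{"type":"array","items":{"type":"number"}}}},"claw":{"type":"number"},"squeeze":{"type":"number"}},"required":["commands"]}

```bash
ls; mkdir -p pics; cat > h.py <<'E'
from rig import *
import numpy as np, cv2
from scipy.spatial.transform import Rotation as R
def snap(n,f):
    c=camera(n); cv2.imwrite(f'pics/{f}.png',c['pixels']); np.savez(f'pics/{f}.npz',**c); return c
def pts(c):
    # world point per pixel from depth
    K=c['camera_matrix'];E=c['extrinsics'];z=c['range_z'];v,u=np.indices(z.shape)
    P=np.stack([(u-K[0,2])/K[0,0]*z,-(v-K[1,2])/K[1,1]*z,-z],-1)
    return (P-E[:3,3])@E[:3,:3]
def proj(c,p):
    K=c['camera_matrix'];E=c['extrinsics'];q=E[:3,:3]@np.array(p)+E[:3,3];q=q*[1,-1,-1]
    return (K@q)[:2]/q[2]
def state():
    o=get_obs();print(o['time'],np.round(o['position'],4),np.round(R.from_quat(o['tool_rot']).as_matrix(),3).tolist(),np.round(o['ft_force'],1),o['grip_width'],np.round(o['q'],3))
E
python3 - <<'E'
from h import *
for n in('scene','side'):
    c=snap(n,n); print(c['extrinsics'].round(3).tolist(),c['camera_matrix'].tolist(),c.keys())
state()
E
```

```text
pics
[[-0.112, 0.994, -0.012, 0.12], [-0.641, -0.063, 0.765, 0.334], [0.759, 0.094, 0.644, -1.756], [0.0, 0.0, 0.0, 1.0]] [[426.61845104308134, 0.0, 280.42867618969507], [0.0, 426.61845104308134, 209.75935345099893], [0.0, 0.0, 1.0]] dict_keys(['pixels', 'range_z', 'camera_matrix', 'extrinsics'])
[[0.991, -0.13, -0.017, -0.628], [0.083, 0.524, 0.848, -0.101], [-0.102, -0.842, 0.53, -1.003], [0.0, 0.0, 0.0, 1.0]] [[383.42923514653967, 0.0, 279.26361355672395], [0.0, 383.42923514653967, 210.81948639030034], [0.0, 0.0, 1.0]] dict_keys(['pixels', 'range_z', 'camera_matrix', 'extrinsics'])
0.1 [ 0.1381 -0.6092  0.4039] [[0.975, 0.221, -0.0], [0.221, -0.975, 0.002], [0.0, -0.002, -1.0]] [-0.3 -0.3 -0.9] 0.08690916673325681 [-1.527  0.528  1.434  0.     1.181 -0.179]
```

View pics/scene.png

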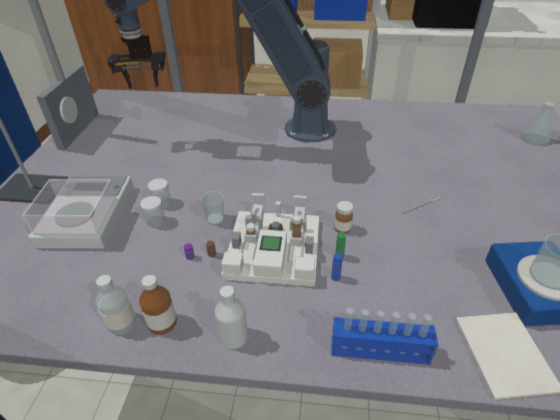

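View pics/side.png

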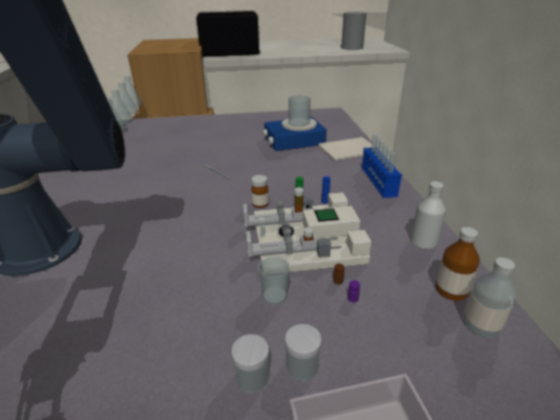

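The scene camera faces the robot, so image right is +y. The photometer is at about (272,245) in scene.png.

- **Tall vial candidates:** amber (297,228) in the image-right (left) lane, green (341,245) and blue (337,266).
- **Short vial candidates:** amber (251,231) in the right lane, brown (211,248) and purple (189,251).

By the description, I choose the amber vial at (297,228) in the left lane. I'll check it in a close crop.

```bash
python3 - <<'E'
from h import *
im=cv2.imread('pics/scene.png')
a=cv2.resize(im[180:290,200:360],None,fx=5,fy=5,interpolation=cv2.INTER_CUBIC)[:, :800]
cv2.imwrite('pics/crop1.png',a)
c=dict(np.load('pics/scene.npz'));P=pts(c)
b=im.astype(int); 
for u,v in [(297,228),(251,231),(258,197),(300,199),(278,207),(228,266),(318,268),(270,243),(232,262),(344,215),(214,208)]: print((u,v),P[v,u].round(4),im[v,u])
# base pixels: white, height about 25mm
for lo,hi in((.015,.032),(.06,.08)):
    m=(P[...,2]>lo)&(P[...,2]<hi)&(b.min(2)>130)&(c['range_z']>0);m[:, :222]=0;m[:,325:]=0;m[:190]=0;m[285:]=0
    q=P[m][:,:2].astype(np.float32);print(len(q),cv2.minAreaRect(q))
E
```

```text
(297, 228) [0.6995 0.0056 0.0853] [ 62  84 110]
(251, 231) [ 0.7003 -0.1233  0.0628] [114 125 134]
(258, 197) [ 0.5508 -0.1263  0.0661] [145 142 141]
(300, 199) [0.5517 0.0026 0.069 ] [145 142 141]
(278, 207) [ 0.5895 -0.0601  0.0637] [142 140 135]
(228, 266) [ 0.831  -0.1621  0.0568] [152 160 159]
(318, 268) [0.7636 0.0697 0.0009] [107 101 103]
(270, 243) [ 0.7545 -0.0621  0.0749] [ 94 127  82]
(232, 262) [ 0.8219 -0.1529  0.0632] [202 203 201]
(344, 215) [0.6128 0.1349 0.0688] [ 85 100 118]
(214, 208) [ 0.6217 -0.2467  0.0713] [141 139 130]
2441 ((0.6897251009941101, -0.08448907732963562), (0.2866000235080719, 0.29537469148635864), 0.32594138383865356)
1725 ((0.6929607391357422, -0.07923038303852081), (0.31803664565086365, 0.2503640353679657), 10.692439079284668)
```

View pics/crop1.png

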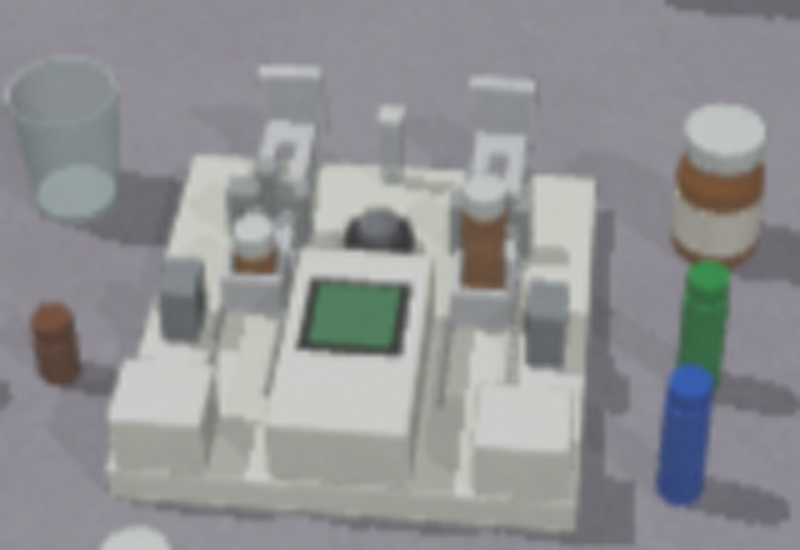

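The crop confirms it. The tall amber capped vial is at crop (485,235), in the image-right (left, +y) lane. The short vial is at (255,245), the key at (378,228), the cuvette at (392,140) and the left push plate at (502,105).

```bash
python3 - <<'E'
from h import *
c=dict(np.load('pics/scene.npz'));P=pts(c);K=c['camera_matrix'];E=c['extrinsics']
def ray(u,v,z):
    C=-E[:3,:3].T@E[:3,3];d=E[:3,:3].T@np.array([(u-K[0,2])/K[0,0],-(v-K[1,2])/K[1,1],-1]);return (C+d*(z-C[2])/d[2]).round(4)
f=lambda x,y,z:ray(200+(x-2)/5,180+(y-2)/5,z)
print('base corners',[f(*a,.025).tolist() for a in((195,157),(596,180),(577,497),(112,467))])
print('plate tops L',[f(*a,.075).tolist() for a in((470,80),(535,82))],'R',[f(*a,.075).tolist() for a in((259,68),(321,69))])
print('cuv top',f(392,108,.076),'key',f(378,222,.047),'tall top',f(487,190,.116),'short',f(255,228,.076))
# plate depth points
for u0,u1,v0,v1 in((296,306,198,203),(253,263,196,201)):
    q=P[v0:v1,u0:u1].reshape(-1,3);print(np.median(q,0).round(4), np.percentile(q[:,0],[10,90]).round(4), np.polyfit(q[:,1],q[:,0],1).round(3))
# side view of plate fronts
s=dict(np.load('pics/side.npz'))
for p in((.541,.003,.051),(.541,-.127,.051)): print(proj(s,p))
a=cv2.resize(s['pixels'][170:280,220:380],None,fx=5,fy=5,interpolation=cv2.INTER_CUBIC);cv2.imwrite('pics/crop2.png',a)
E
```

```text
base corners [[0.5745, -0.1854, 0.025], [0.5719, 0.0624, 0.025], [0.8244, 0.0637, 0.025], [0.8288, -0.1817, 0.025]]
plate tops L [[0.5445, -0.0175, 0.075], [0.5427, 0.0219, 0.075]] R [[0.5452, -0.1472, 0.075], [0.5425, -0.1092, 0.075]]
cuv top [ 0.5772 -0.0614  0.076 ] key [ 0.6471 -0.0618  0.047 ] tall top [0.6914 0.0045 0.116 ] short [ 0.6908 -0.1253  0.076 ]
[0.5489 0.004  0.0617] [0.5467 0.5514] [-0.036  0.549]
[ 0.5488 -0.1284  0.0624] [0.5461 0.5525] [0.053 0.556]
[244.65790747 214.87007133]
[247.59549887 243.6170762 ]
```

View pics/crop2.png

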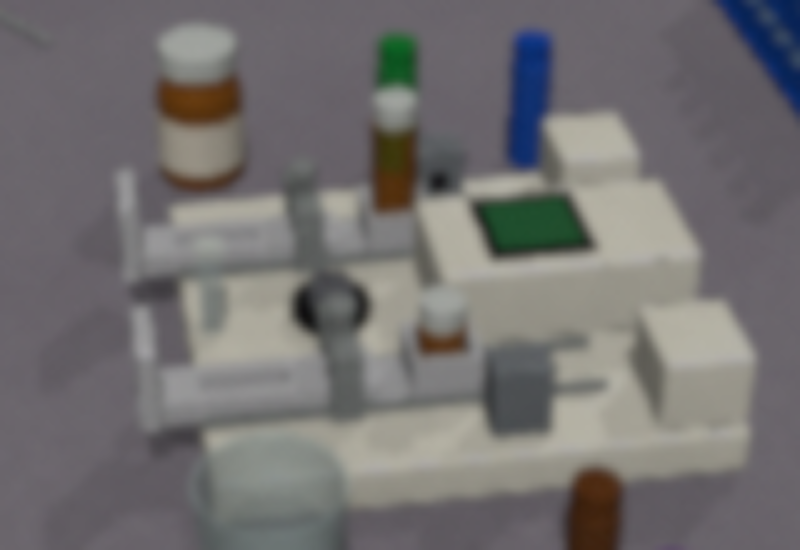

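move_arm:
  commands:
    - [[1, -1.08, 0, 0, 0, 0.02], [2, -2.16, 0, 0, 0, 0.04], [3, -3.24, 0, 0, 0, 0.06], [4, -4.32, 0, 0, 0, 0.08], [5, -5.4, 0, 0, 0, 0.1], [6, -6.5, 0, 0, 0, 0.12], [7, -7.6, 0, 0, 0, 0.14], [8, -8.7, 0, 0, 0, 0.16], [9, -9.8, 0, 0, 0, 0.18], [10, -10.8, 0, 0, 0, 0.2], [11, -11.9, 0, 0, 0, 0.213], [11.96, -12.97, 0, 0, 0, 0.213]]
  claw: 1
  squeeze: 10

```text
time: 1.6
position: [0.4908, 0.0041, 0.4046]
tool_rot: [1.0, 0.005, -0.0, 0.0]
ft_force: [0.9, 0.1, 0.2]
grip_width: 0.0005
grip_force: 0.0
```

move_arm:
  commands:
    - [[0, 0, 1, 0, 0, 0], [0, 0, 2, 0, 0, 0], [0, 0, 3, 0, 0, 0], [0, 0, 4, 0, 0, 0], [0, 0, 4.3, 0, 0, 0], [0, 0, 4.3, 0, 0, 0]]

```text
time: 2.35
position: [0.4901, 0.0021, 0.2324]
tool_rot: [1.0, 0.005, -0.001, -0.0]
ft_force: [-0.1, -0.4, -0.5]
grip_width: 0.0004
grip_force: 0.0
```

```bash
python3 - <<'E'
from h import *
state()
c=snap('scene','s2');s=snap('side','d2')
a=cv2.resize(c['pixels'][130:280,210:350],(420,450));b=cv2.resize(s['pixels'][130:280,200:320],(360,450))
cv2.imwrite('pics/crop3.png',np.hstack([a,b]))
E
```

```text
2.35 [0.4901 0.0021 0.2324] [[1.0, 0.01, -0.001], [0.01, -1.0, 0.0], [-0.001, -0.0, -1.0]] [-0.1 -0.4 -0.5] 0.0004226845233250533 [-0.224  0.644  1.904  0.     0.594  1.337]
```

View pics/crop3.png

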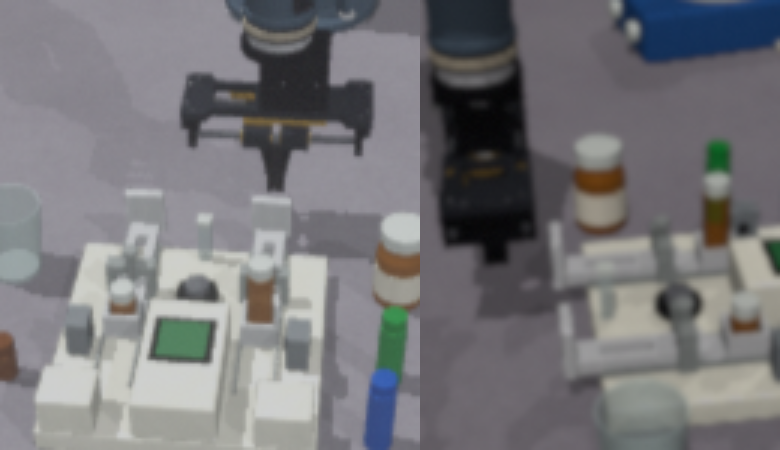

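The closed fingertips, at left-panel pixel (275,185), line up with the left push plate at (270,215). I'll push slowly.

move_arm:
  commands:
    - [[0.4, 0, 0, 0, 0, 0], [0.7, 0, 0, 0, 0, 0], [0.9, 0, 0, 0, 0, 0], [1.1, 0, 0, 0, 0, 0], [1.3, 0, 0, 0, 0, 0], [1.5, 0, 0, 0, 0, 0], [1.7, 0, 0, 0, 0, 0], [1.9, 0, 0, 0, 0, 0], [2.1, 0, 0, 0, 0, 0], [2.2, 0, 0, 0, 0, 0], [2.3, 0, 0, 0, 0, 0], [2.3, 0, 0, 0, 0, 0]]

```text
time: 3.95
position: [0.5798, 0.0032, 0.2324]
tool_rot: [1.0, 0.005, -0.004, -0.0]
ft_force: [-7.4, -1.6, 4.6]
grip_width: 0.0002
grip_force: 3.5
```

move_arm:
  commands:
    - [[0.1, 0, 0, 0, 0, 0], [0.2, 0, 0, 0, 0, 0], [0.3, 0, 0, 0, 0, 0], [0.35, 0, 0, 0, 0, 0], [0.35, 0, 0, 0, 0, 0]]

```text
time: 4.58
position: [0.5914, 0.0034, 0.2321]
tool_rot: [1.0, 0.006, -0.008, -0.001]
ft_force: [-11.9, -2.5, 9.5]
grip_width: 0.0004
grip_force: 6.3
```

move_arm:
  commands:
    - [[0.1, 0, 0, 0, 0, 0], [0.2, 0, 0, 0, 0, 0], [0.2, 0, 0, 0, 0, 0], [0.2, 0, 0, 0, 0, 0]]

```text
time: 5.08
position: [0.5945, 0.0036, 0.2317]
tool_rot: [1.0, 0.006, -0.017, -0.001]
ft_force: [-24.9, -5.1, 17.8]
grip_width: 0.0002
grip_force: 12.6
```

```bash
python3 - <<'E'
from h import *
c=snap('scene','s3');P=pts(c);b=c['pixels'].astype(int)
for v in range(205,250,3): print(v,[P[v,u].round(3).tolist()+b[v,u].tolist() for u in (300,)])
state()
E
```

```text
205 [[0.598, 0.006, 0.084, 55, 54, 54]]
208 [[0.6, 0.006, 0.074, 122, 121, 119]]
211 [[0.608, 0.007, 0.069, 150, 147, 145]]
214 [[0.612, 0.007, 0.061, 147, 145, 143]]
217 [[0.633, 0.009, 0.068, 148, 147, 143]]
220 [[0.641, 0.01, 0.063, 120, 121, 117]]
223 [[0.647, 0.01, 0.057, 117, 118, 114]]
226 [[0.64, 0.01, 0.039, 147, 146, 144]]
229 [[0.653, 0.011, 0.04, 186, 184, 182]]
232 [[0.668, 0.012, 0.041, 196, 194, 192]]
235 [[0.679, 0.013, 0.04, 196, 194, 192]]
238 [[0.691, 0.014, 0.04, 187, 185, 183]]
241 [[0.706, 0.015, 0.043, 182, 181, 179]]
244 [[0.716, 0.016, 0.041, 181, 179, 178]]
247 [[0.741, 0.018, 0.054, 179, 178, 176]]
5.125 [0.5945 0.0036 0.2317] [[0.999, 0.012, -0.034], [0.012, -1.0, 0.002], [-0.034, -0.002, -0.999]] [-25.   -5.5  17.8] 0.00044410546331038374 [-0.181  0.73   1.626 -0.006  0.819  1.382]
```

The force rises steeply and the plate has moved about 60 mm, so the carriage is home. Backing off.

move_arm:
  commands:
    - [[-0.5, 0, 0, 0, 0, 0], [-1.2, 0, 0, 0, 0, 0], [-2, 0, 0, 0, 0, 0], [-2.8, 0, 0, 0, 0, 0], [-2.8, 0, 0, 0, 0, 0], [-2.8, 0, 0, 0, 0, 0], [-2.8, 0, 0, 0, 0, 0], [-2.8, 0, 0, 0, 0, 0], [-2.8, 0, 0, 0, 0, 0]]

```text
time: 6.25
position: [0.4924, 0.0022, 0.2327]
tool_rot: [1.0, 0.005, 0.0, 0.0]
ft_force: [0.1, -0.8, 1.1]
grip_width: 0.0007
grip_force: 0.0
```

```bash
python3 - <<'E'
from h import *
c=snap('scene','s4');d=snap('side','d4');state()
P=pts(c)
for u in (256,300):print([P[v,u].round(3).tolist() for v in range(196,216,2)])
# housing front & key heights column u=276
for v in range(214,246,2):print(v,P[v,276].round(3))
a=cv2.resize(c['pixels'][180:280,210:330],(480,400));b=cv2.resize(d['pixels'][190:280,235:330],(422,400));cv2.imwrite('pics/crop4.png',np.hstack([a,b])[:,:800])
E
```

```text
6.35 [0.4922 0.0022 0.2327] [[1.0, 0.01, 0.0], [0.01, -1.0, -0.0], [0.0, 0.0, -1.0]] [ 0.6 -0.4  0.3] 0.00034664494662153226 [-0.223  0.645  1.899  0.     0.597  1.338]
[[0.55, -0.132, 0.069], [0.554, -0.132, 0.064], [0.551, -0.133, 0.054], [0.548, -0.134, 0.044], [0.554, -0.133, 0.04], [0.563, -0.132, 0.04], [0.567, -0.132, 0.035], [0.57, -0.131, 0.029], [0.576, -0.13, 0.027], [0.583, -0.13, 0.024]]
[[0.448, -0.004, -0.002], [0.458, -0.003, -0.002], [0.469, -0.003, -0.001], [0.576, 0.004, 0.077], [0.58, 0.005, 0.073], [0.578, 0.005, 0.063], [0.577, 0.005, 0.055], [0.578, 0.005, 0.047], [0.58, 0.005, 0.041], [0.588, 0.006, 0.041]]
214 [ 0.589 -0.067  0.035]
216 [ 0.589 -0.067  0.027]
218 [ 0.594 -0.066  0.023]
220 [ 0.604 -0.065  0.024]
222 [ 0.638 -0.061  0.047]
224 [ 0.649 -0.059  0.049]
226 [ 0.655 -0.058  0.047]
228 [ 0.654 -0.059  0.038]
230 [ 0.697 -0.053  0.07 ]
232 [ 0.704 -0.052  0.069]
234 [ 0.714 -0.051  0.071]
236 [ 0.726 -0.049  0.075]
238 [ 0.731 -0.049  0.072]
240 [ 0.74  -0.048  0.074]
242 [ 0.747 -0.047  0.073]
244 [ 0.753 -0.046  0.072]
```

View pics/crop4.png

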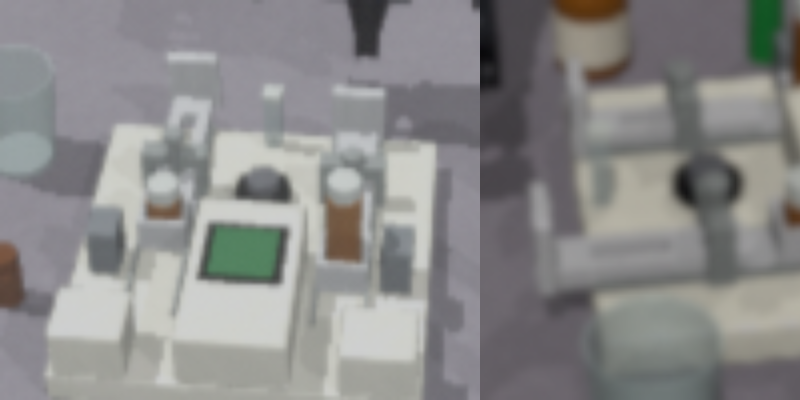

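The carriage is latched: its plate is at x≈0.578, about 30 mm in, and the vial at left-panel pixel (343,215) is upright. Next is the key at (263,185).

move_arm:
  commands:
    - [[0, 0, -1, 0, 0, 0], [0, 0, -2, 0, 0, 0], [0, 0, -3, 0, 0, 0], [1, 0.4, -3, 0, 0, 0], [2, 0.8, -3, 0, 0, 0], [3, 1.2, -3, 0, 0, 0], [3.83, 1.61, -3, 0, 0, 0], [3.83, 1.61, -2, 0, 0, 0], [3.83, 1.61, -1, 0, 0, 0], [3.83, 1.61, -0.4, 0, 0, 0], [3.83, 1.61, -0.2, 0, 0, 0], [3.83, 1.61, -0.2, 0, 0, 0]]

```text
time: 7.85
position: [0.6459, -0.0607, 0.2406]
tool_rot: [1.0, 0.005, -0.0, -0.0]
ft_force: [0.4, -0.6, 0.9]
grip_width: 0.0006
grip_force: 0.0
```

```bash
python3 - <<'E'
from h import *
c=snap('scene','s5');d=snap('side','d5');state()
a=cv2.resize(c['pixels'][180:280,210:330],(480,400));b=cv2.resize(d['pixels'][190:280,235:330],(422,400));cv2.imwrite('pics/crop5.png',np.hstack([a,b])[:,:800])
E
```

```text
7.95 [ 0.6464 -0.0608  0.242 ] [[1.0, 0.01, 0.002], [0.01, -1.0, -0.001], [0.002, 0.001, -1.0]] [-0.3 -1.1 -0.5] 0.0006737846710440076 [-0.266  0.762  1.487  0.     0.891  1.295]
```

View pics/crop5.png

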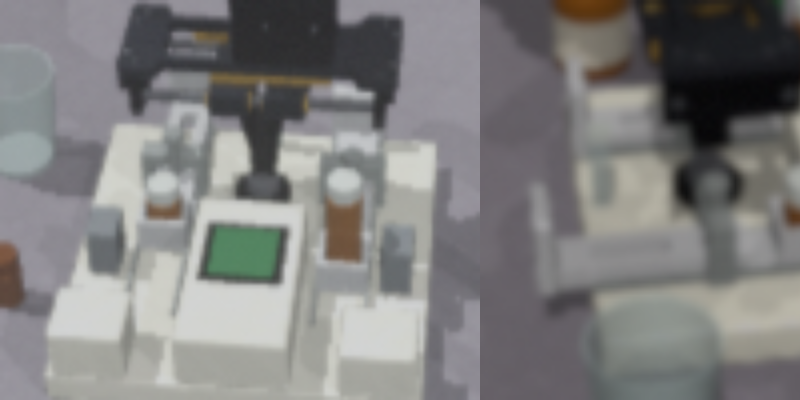

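The fingertips are over the key at left-panel pixel (263,180), and the gripper body is clear of the tall vial. Pressing.

move_arm:
  commands:
    - [[0, 0, 0.2, 0, 0, 0], [0, 0, 0.3, 0, 0, 0], [0, 0, 0.4, 0, 0, 0], [0, 0, 0.48, 0, 0, 0], [0, 0, 0.48, 0, 0, 0], [0, 0, 0.48, 0, 0, 0]]

```text
time: 8.7
position: [0.646, -0.0607, 0.2235]
tool_rot: [1.0, 0.005, 0.0, 0.0]
ft_force: [-3.2, 0.4, 11.6]
grip_width: 0.0003
grip_force: 5.8
```

move_arm:
  commands:
    - [[0, 0, 0.06, 0, 0, 0], [0, 0, 0.08, 0, 0, 0], [0, 0, 0.08, 0, 0, 0], [0, 0, 0.08, 0, 0, 0]]

```text
time: 9.2
position: [0.646, -0.0606, 0.2232]
tool_rot: [1.0, 0.005, 0.001, 0.0]
ft_force: [-7.4, 2.1, 26.2]
grip_width: 0.0002
grip_force: 13.1
```

The key has bottomed at tip z≈41 mm. Retreating.

move_arm:
  commands:
    - [[0, 0, -0.5, 0, 0, 0], [0, 0, -1.5, 0, 0, 0], [0, 0, -2.5, 0, 0, 0], [0, 0, -3.5, 0, 0, 0], [-1, 0, -4.5, 0, 0, 0], [-2, 0, -4.5, 0, 0, 0], [-3, 0, -4.5, 0, 0, 0], [-4, 0, -4.5, 0, 0, 0], [-4, 0, -4.5, 0, 0, 0], [-4, 0, -4.5, 0, 0, 0]]

```text
time: 10.45
position: [0.4866, -0.0625, 0.3987]
tool_rot: [1.0, 0.005, 0.001, 0.0]
ft_force: [0.2, -0.3, 0.5]
grip_width: 0.0006
grip_force: 0.0
```

```bash
python3 - <<'E'
from h import *
c=snap('scene','s6');state();P=pts(c)
print([P[v,300].round(3).tolist() for v in range(202,212,2)],[P[v,256].round(3).tolist() for v in range(196,202,2)])
print([P[v,276].round(3).tolist() for v in range(222,228,2)])
cv2.imwrite('pics/crop6.png',cv2.resize(c['pixels'][170:290,180:380],(800,480)))
E
```

```text
10.5 [ 0.487  -0.0626  0.3987] [[1.0, 0.01, 0.002], [0.01, -1.0, -0.001], [0.002, 0.001, -1.0]] [-0.3 -0.3 -0.5] 4.264593247088497e-05 [-0.356  0.356  1.769  0.     1.014  1.205]
[[0.572, 0.004, 0.074], [0.58, 0.005, 0.073], [0.579, 0.005, 0.064], [0.581, 0.005, 0.058], [0.58, 0.005, 0.049]] [[0.549, -0.133, 0.068], [0.549, -0.133, 0.06], [0.549, -0.134, 0.052]]
[[0.637, -0.061, 0.045], [0.648, -0.059, 0.048], [0.655, -0.058, 0.047]]
```

View pics/crop6.png

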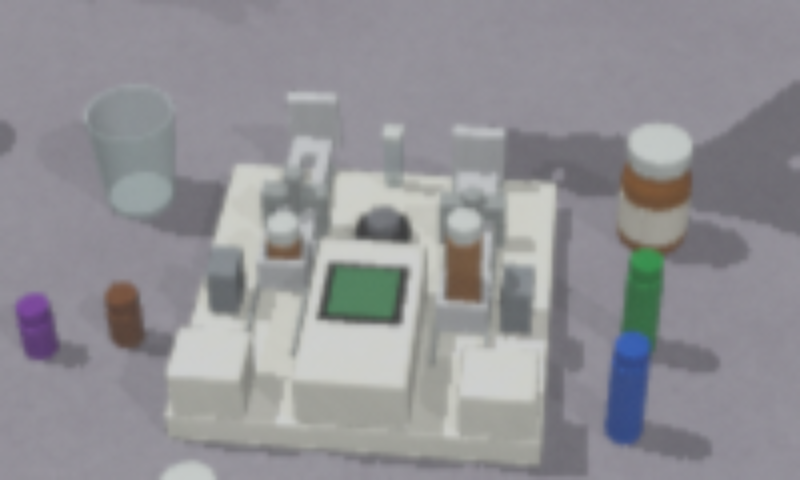

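The left carriage is still latched with its plate at (478,150), the key at (383,225) is up, and the cuvette and vials are in place. The arm is clear.

```bash
python3 -c "
from rig import *
print(hand_in())"
```

```text
the job is handed in; nothing more can be done
None
```

I pushed the tall vial's carriage (left lane) fully home and let it spring back to its latched middle position, then pressed and released the read key; the job is handed in with the arm clear, but no verdict was returned.

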